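Clamp the tube rack slide in the reading station

TASK

Push the tube rack on its slide plate gently home until its forked end touches the stop bar, without ramming it. Then clamp it there: tighten the T-bar knob clockwise until the resistance rises sharply, give it one eighth of a turn more and no further, and let go with the rack still home. Leave the scanner, the bottle and the carton where they stand.

Things in the scene. Friction and masses are not known exactly. Their poses are not given: they have to be found in the camera images.
- station: Reading station fixed on the bench: white bed 115 (x) x 305 (y) mm, 12 mm thick. Origin: centre of its underside on the bench; y along its length, z up. Grey rails along both long sides, 79 mm apart, 18 mm wide, tops 22 mm above the bench. The knob's vertical axis is at station x 0, y -95 mm; the stop bar is at the -y end.
- stop_bar: Fixed steel bar across the bed between the rails, 79 (x) x 20 (y) x 12 mm high. Origin: centre of its underside, at station (0, -140, 12) mm, so its stop face is at station y -130 mm, top 24 mm above the bench. Pressing the rack on it with more than about 30 N is ramming.
- rack: Loose tube rack, about 0.45 kg, on a steel slide plate 76 mm wide, 6 mm thick, its y from -100 to +125 mm, on the bed between the rails (1.5 mm play each side), axes parallel to the station's. Origin: underside of plate. At -y a fork: 2 prongs, slot 80 x 16 mm that passes the knob's screw. Tube block at y 0 to 60, 66 mm high. Home: origin at station y -30 mm; starts 25 to 55 mm towards +y of it.
- push_tab (a point): Top centre of the rack's upright steel push tab (at rack y 118 mm): 40 mm wide (x), 8 mm thick (y), standing 42 mm above the slide plate, this point 60 mm above the bench. Push its +y face towards -y, or pinch it, to slide the rack home; sliding takes some 2 to 8 N.
- knob_grip (a point): Grip point of the black T-bar clamp knob, on its vertical axis, 48.5 mm above the bench at the start. The bar is 44 mm long (this point's x), 14 mm thick (its y: pinch across it), from 20 mm below this point to 14 mm above. Under it a 38 mm flange, then a 42 mm rubber washer just above the prongs. Tightens clockwise seen from above. Stays as left; may be turned in several grasps.
- scanner: Bystander: white scanner head on a round-footed stand, foot 90 mm across, about 175 mm tall; origin: centre of its underside.
- bottle: Bystander: white plastic bottle, 60 mm across, 110 mm tall; origin: centre of its underside.
- carton: Bystander: plain white carton 90 x 150 mm, 50 mm high; origin: centre of its underside.
- insert: Small threaded seat under the knob's washer, nearly hidden, on the knob's axis; it does not move. The knob has free play on its screw: from the start it runs free (about 0.06 N m) for 0.7 to 2 rad, differing each time; then it takes up the screw and the torque rises at once by about 0.4 N m, then slowly more; from there knob and washer sink onto the prongs, 1.5 mm per rad.
Things that resemble listed ones, but are neither listed nor needed, are in the scene too. Leave any blue or turquoise look-alike of the rack alone.

How it is judged:
By the outcome, as a careful person would: the job done as asked, in the order asked, and still so for the second after the job is handed in, with the robot touching nothing.
It also fails if it takes over 66 s, if anything falls off the work surface, if the arm or the gripper's body presses on something with over 40 N, if the wrist force passes 120 N, or if a joint passes its speed limit or range.

ROBOT

A 7-joint arm with a two-finger parallel gripper is mounted at the origin on the work surface. World frame = base frame: x ahead of the robot, y to its left, z up, the work surface at z = 0. Lengths are in m, angles in degrees, forces in N, time in s.
With the tool pointing down it reaches from about 0.4 to 0.9 m from the base axis. Payload 5.5 kg.
Tool frame: the origin (TCP) lies at the very end of the fingers, on their centre line; the grasp point (between the pads) lies 19 mm behind it; z points along the fingers, y is the line along which they close (so a half turn about z gives the same grasp; the last joint's range is limited). The gripper opens to 85 mm and grips with 20 to 120 N. Pads are 22 mm wide; open, the fingers measure 114 mm over their backs; the gripper's body (76 mm by 85 mm) begins 54 mm behind the grasp point. The pads swing forward as they close: fully open they stand 13 mm farther back than shut.
Start: joints at [83.721, 28.699, -24.465, 88.831, 12.651, 65.22, -12.049], TCP at [0.237, -0.605, 0.231] pointing down, gripper open.
Joint ranges: [-164.97, 164.97], [-17.58, 116.51], [-87.97, 89.64], [11.32, 138.91], [-80.73, 260.73], [10.89, 115.49], [-147.41, 147.41]. Speed limits (degrees/s): [147.25, 147.25, 180, 180, 180, 180, 180].

INTERFACE

Orientations are given as a 3x3 rotation matrix whose columns are the frame's x, y, z axes.
In Python, from workcell import bot gives the robot as it stands. The module is installed in compiled form; this text tells all that it offers.
- The arm moves only by the tool move_arm, never from a script. Its argument "commands" is one flat list of numbers, 7 for each row, row after row: the shift along the tool's x, y, z in units of 0.05 m (1.0 is 0.05 m), then the turn, a rotation vector about the tool's x, y, z in units of 0.12 rad (1.0 is 0.12 rad), then the closure in counts, from 0 (fully open) to 255 (shut). A call has exactly 8 rows; each row shifts and turns the commanded pose from where the row before left it, along the tool's axes as they then stand; what a row does not reach is not made up. A row lasts 1/10 s, in which the tool goes at most 50 mm and 8.59 degrees, less where a joint would pass 70% of its speed; a pose out of reach is approached as far as the arm can. A call with a number of a shift or a turn outside -1 to 1 is refused whole. A call with a gripper value outside its range is refused whole. The fingers move at their own pace and stop on an object; the grip force is fixed at half the most. Time passes only in rows, so rows that do not move let the fingers close, or fill a call up. It gives the time, the measured TCP pose, the force, the opening and the grip force at its end, in the units of the state.
- bot.read_state(): the state, without advancing time (a new reading comes with each control period).
- bot.get_image(name): name is "side" or "top" or "wrist"; returns a dict with "image" (384x512x3 uint8, blue, green, red), "K" (3x3 intrinsics, pixels), "k1" (the pictures are not rectified: a ray, as slopes to the right and down, at radius r is drawn at 1 + k1 r^2 times it, then the intrinsics apply), "position" and "attitude" of the camera in the world. Camera axes: x right, y up, looking along -z (the intrinsics and any distortion apply to the point x, -y, -z); pixel columns grow to the right and rows downward; lengths in m; the calibration is good to about 2 mm. A picture is of the moment at which its call begins. There is no depth.
- bot.job_done(): hands the job in; it is judged then, once.
Trained networks look in a picture, given as the dict that the camera call returned (one of the last four; its "shot" number tells which), for a name from the list of things; names that differ only in an ending like _2 or _b are one class to them, and where a whole thing is asked for, a point or a joint stands for the part that bears it (a point fixed in the world has none). Each returns a list of dicts, best first, with "p" (0 to 1); they miss things now and then, are a little off and sometimes report something else, mostly with a low value. They report only what shows in the picture. A call takes as long as a camera call. They do not tell look-alikes from the thing itself.
- bot.spot_in(query, picture): "extent" ([centre column, centre row, width, height] in pixels, round what is visible of it).
- bot.outline_of(query, picture): "pixels" (384x512 bool, what is visible of it) and "extent" ([centre column, centre row, width, height] in pixels, round what is visible of it).
The state is a dict: "clock": time; "qpos": joint angles; "dq": joint speeds; "effort": joint torques, N m; "ee_pos": TCP position; "tool_rot": TCP orientation; "wrist_force": force on the tool from outside, world axes, zero at the start; "torque": the same for the moment, N m; "grip_width": finger opening in m; "grip_force": force on a finger pad.
Only numpy, scipy, OpenCV 4.12 (cv2) and the standard library are available. Lean on these libraries where they do the work, as an engineer would, in place of code of your own. Each camera call takes 0.05 s, during which the arm holds its last target. There are 200 camera calls.

## Working session

There is one attempt and no reset: what is moved stays moved. The work goes in short steps, Python scripts to look and compute and a tool call to move; the robot and the scene stay as the last step left them, time stands still between calls to the robot, and variables do not carry over. Pictures are saved under pics/ and viewed, at most 10 in all, crops included, and the job is handed in when it is done.

Besides the shell and the picture viewer there is one more tool, called after ">>>" as a command line: name --argument value ..., lists and objects as JSON in quotes. move_arm: Moves the arm, as the interface text tells. Shifts and turns lie within -1 to 1; 1 stands for 0.05 m of shift or 0.12 rad of turn. Its arguments: {"type":"object","properties":{"commands":{"type":"array"}},"required":["commands"]}

```bash
mkdir -p pics; cat > h.py <<'E'
import numpy as np, cv2
from workcell import bot
def ray(p,uv):
    K=np.array(p["K"]);k=p["k1"]
    d=np.array([(uv[0]-K[0,2])/K[0,0],(uv[1]-K[1,2])/K[1,1]])
    s=d.copy()
    for _ in range(20): s=d/(1+k*(s@s))
    return np.array(p["position"]),np.array(p["attitude"])@np.array([s[0],-s[1],-1])
def atz(p,uv,z):
    o,d=ray(p,uv); return o+d*(z-o[2])/d[2]
def proj(p,P):
    K=np.array(p["K"]);c=np.array(p["attitude"]).T@(np.array(P)-np.array(p["position"]))
    s=np.array([c[0],-c[1]])/-c[2]; s=s*(1+p["k1"]*(s@s))
    return np.array([K[0,0]*s[0]+K[0,2],K[1,1]*s[1]+K[1,2]])
E
python3 - <<'E'
from h import *
s=bot.read_state();print(s["clock"],s["ee_pos"],np.round(s["tool_rot"],3))
ims=[]
for n in ["top","side","wrist"]:
    p=bot.get_image(n);ims.append(p["image"])
    print(n,np.round(p["position"],3),np.round(p["attitude"],2).tolist(),p["K"][0][0],p["k1"])
    for q in ["station","rack","push_tab","knob_grip","stop_bar","scanner","bottle","carton"]:
        print(q,[(round(d["p"],2),np.round(d["extent"]).astype(int).tolist()) for d in bot.spot_in(q,p)[:4]])
cv2.imwrite("pics/a.png",cv2.resize(ims[0],(800,600)))
cv2.imwrite("pics/b.png",np.vstack([np.hstack(ims[1:])])[:, :][::1,::1] if 0 else cv2.resize(np.hstack(ims[1:]),(800,300)))
E
```

```text
0.0 [ 0.2364652  -0.6047027   0.23025641] [[ 0.931  0.364 -0.001]
 [ 0.364 -0.931  0.002]
 [ 0.    -0.002 -1.   ]]
top [0.414 0.023 1.02 ] [[0.03, 0.98, -0.19], [-1.0, 0.03, 0.01], [0.01, 0.19, 0.98]] 470.7121188560561 0.06035415987976175
station [(0.92, [258, 203, 144, 54]), (0.17, [250, 203, 108, 36])]
rack [(0.82, [252, 201, 107, 32]), (0.67, [113, 267, 57, 110]), (0.62, [246, 312, 101, 106]), (0.57, [409, 204, 52, 107])]
push_tab [(0.8, [250, 203, 110, 35]), (0.72, [411, 203, 52, 109]), (0.61, [246, 312, 99, 105])]
knob_grip [(0.64, [304, 200, 25, 21])]
stop_bar [(0.85, [323, 202, 6, 41])]
scanner [(0.75, [124, 150, 62, 56])]
bottle [(0.78, [217, 121, 30, 33])]
carton [(0.8, [318, 122, 72, 56])]
side [0.34  0.853 0.74 ] [[-0.96, 0.16, -0.21], [-0.27, -0.58, 0.77], [-0.0, 0.8, 0.6]] 434.91273652510165 -0.15290163332407866
station [(0.85, [252, 212, 68, 85])]
rack [(0.9, [283, 313, 113, 54]), (0.69, [341, 226, 89, 54]), (0.65, [281, 139, 73, 31]), (0.59, [253, 211, 46, 58])]
push_tab [(0.77, [280, 140, 73, 30]), (0.74, [255, 211, 44, 58]), (0.72, [340, 226, 88, 56]), (0.66, [283, 313, 115, 58])]
knob_grip [(0.61, [264, 177, 15, 17])]
stop_bar []
scanner [(0.71, [179, 252, 42, 87]), (0.67, [254, 212, 48, 58])]
bottle [(0.8, [182, 199, 22, 36])]
carton [(0.56, [206, 164, 56, 46])]
wrist [ 0.312 -0.576  0.374] [[0.36, 0.88, 0.29], [-0.93, 0.35, 0.11], [-0.0, -0.31, 0.95]] 285.33915199474836 -0.03191355039205185
station []
rack []
push_tab []
knob_grip []
stop_bar []
scanner []
bottle []
carton []
```

View pics/a.png

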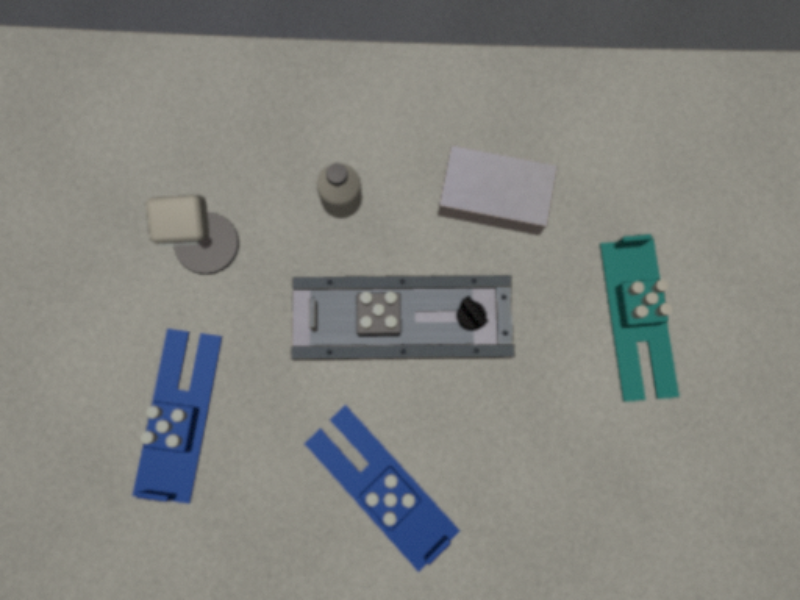

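View pics/b.png

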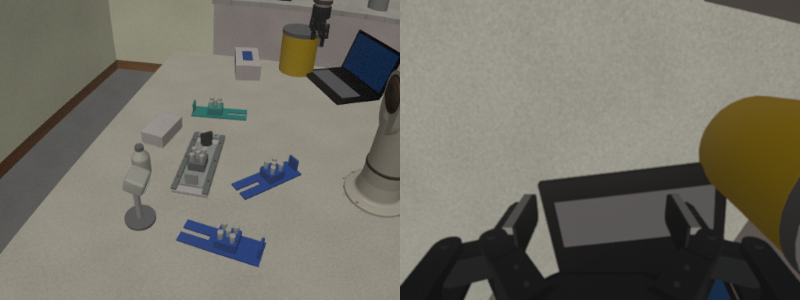

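The steel rack in the station is the target: its push tab is at (313,314) and the knob at (472,314) in the 800x600 top view. The look-alikes are blue at (178,415), blue at (385,490) and teal at (640,318). I'll leave those alone. Next I measure the station and look at a close crop.

```bash
python3 - <<'E'
from h import *
p=bot.get_image("top")
m=bot.outline_of("station",p)[0]["pixels"].astype(np.uint8)
r=cv2.minAreaRect(cv2.findNonZero(m));print("station rect",r)
c=np.array([atz(p,u,0.02)[:2] for u in cv2.boxPoints(r)]);print(np.round(c,4),np.round(np.linalg.norm(c-np.roll(c,1,0),axis=1),4),c.mean(0))
k=bot.outline_of("knob_grip",p)[0]["pixels"].astype(np.uint8)
kr=cv2.minAreaRect(cv2.findNonZero(k));print(kr,atz(p,kr[0],0.05))
for s in ["stop_bar"]:
    for d in bot.spot_in(s,p)[:2]: print(s,d["extent"],atz(p,d["extent"][:2],.024))
im=p["image"][165:240,175:340]
cv2.imwrite("pics/c.png",cv2.resize(im,None,fx=4.8,fy=4.8,interpolation=cv2.INTER_CUBIC))
E
```

```text
station rect ((257.70166015625, 202.8262939453125), (53.45589828491211, 142.05349731445312), 89.24615478515625)
[[ 0.6298  0.1617]
 [ 0.6431 -0.1468]
 [ 0.5264 -0.1479]
 [ 0.5139  0.1539]] [0.1162 0.3088 0.1167 0.3021] [0.57832195 0.0052283 ]
((302.5, 199.5), (19.0, 17.0), 90.0) [ 0.58247638 -0.08747882  0.05      ]
stop_bar [323.4, 200.8, 8.1, 36.6] [ 0.58548371 -0.1353028   0.024     ]
```

View pics/c.png

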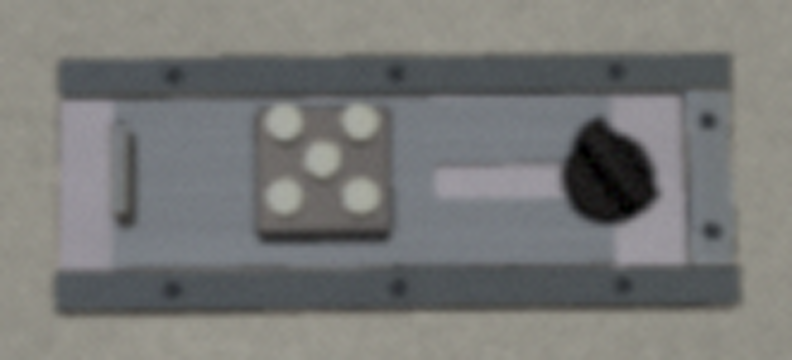

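The crop shows the steel rack between grey rails. The tab is at (125,175), the knob at (608,172), the prong ends near x=612 and the stop face near x=686, so roughly 33 mm remain. The choice matches the description.

```bash
cat >> h.py <<'E'
def plan(T,R):
    s=bot.read_state();R0=np.array(s["tool_rot"]);
    from scipy.spatial.transform import Rotation as Q
    d=R0.T@(np.array(T)-np.array(s["ee_pos"]));w=Q.from_matrix(R0.T@np.array(R)).as_rotvec()
    print("tool shift units",np.round(d/.05,3),"turn units",np.round(w/.12,3))
E
python3 - <<'E'
from h import *
p=bot.get_image("top")
f=lambda x,y,z: atz(p,(175+x/4.8,165+y/4.8),z)
for n,a in dict(TL=(58,60,.022),TR=(730,55,.022),BR=(740,304,.022),BL=(57,312,.022),stopT=(686,92,.024),stopB=(686,264,.024),prongT=(610,100,.018),prongB=(614,262,.018),plateT=(116,100,.018),plateB=(112,268,.018),tabT=(122,127,.06),tabB=(130,220,.06),knob=(608,172,.058)).items(): print(n,np.round(f(*a),4)[:2])
a=np.deg2rad
R=np.array([[0,1,0],[1,0,0],[0,0,-1.]])
for s in (1,-1):
    R=np.array([[0,s,0],[s,0,0],[0,0,-1.]]);plan([.578,.19,.231],R)
for s in (1,-1):
    R=np.array([[s,0,0],[0,-s,0],[0,0,-1.]]);plan([.578,.19,.231],R)
E
```

```text
TL [0.6284 0.1597]
TR [ 0.6397 -0.1437]
BR [ 0.5268 -0.1477]
BL [0.5147 0.1541]
stopT [ 0.6216 -0.1235]
stopB [ 0.5437 -0.1236]
prongT [ 0.6182 -0.09  ]
prongB [ 0.5444 -0.0923]
plateT [0.6116 0.1332]
plateB [0.5354 0.1313]
tabT [0.5915 0.1255]
tabB [0.5511 0.1201]
knob [ 0.5782 -0.0849]
tool shift units [ 1.2149e+01 -1.2328e+01  7.0000e-03] turn units [ 1.000e-03 -0.000e+00 -9.983e+00]
tool shift units [ 1.2149e+01 -1.2328e+01  7.0000e-03] turn units [-0.0000e+00 -1.0000e-03  1.6197e+01]
tool shift units [ 1.2149e+01 -1.2328e+01  7.0000e-03] turn units [ 0.000e+00 -1.000e-03  3.107e+00]
tool shift units [ 1.2149e+01 -1.2328e+01  7.0000e-03] turn units [ 1.0000e-03  1.0000e-03 -2.3073e+01]
```

>>> move_arm --commands '[0, 0, -0.2, 0, 0, 0.93, 255, 0, 0, -0.2, 0, 0, 0.93, 255, 0, 0, -0.2, 0, 0, 0.93, 255, 0.4, -0.85, 0, 0, 0, 0, 255, 0.4, -0.85, 0, 0, 0, 0, 255, 0.4, -0.85, 0, 0, 0, 0, 255, 0.4, -0.85, 0, 0, 0, 0, 255, 0.4, -0.85, 0, 0, 0, 0, 255]'

```text
clock: 2.4
ee_pos: [0.3292, -0.3874, 0.2615]
tool_rot: [[0.999, 0.038, 0.0], [0.038, -0.999, -0.001], [0.0, 0.001, -1.0]]
wrist_force: [0.4, 0.1, 0.0]
grip_width: -0.0001
grip_force: 0.0
```

>>> move_arm --commands '[0.4, -0.85, 0, 0, 0, 0, 255, 0.4, -0.85, 0, 0, 0, 0, 255, 0.4, -0.85, 0, 0, 0, 0, 255, 0.4, -0.85, 0, 0, 0, 0, 255, 0.4, -0.85, 0, 0, 0, 0, 255, 0.4, -0.85, 0, 0, 0, 0, 255, 0.4, -0.85, 0, 0, 0, 0, 255, 0.4, -0.85, 0, 0, 0, 0, 255]'

```text
clock: 3.2
ee_pos: [0.4761, -0.0417, 0.2618]
tool_rot: [[0.999, 0.038, 0.001], [0.038, -0.999, -0.001], [0.001, 0.001, -1.0]]
wrist_force: [0.6, -0.6, 0.7]
grip_width: -0.0003
grip_force: 0.0
```

```bash
python3 - <<'E'
from h import *
t=np.deg2rad(2.2);c,s=np.cos(t),np.sin(t)
R=np.array([[c,s,0],[s,-c,0],[0,0,-1]]);plan([.5705,.185,.231],R);plan([.5705,.185,.036],R)
p=bot.get_image("wrist");print(p["position"],np.round(bot.read_state()["qpos"]))
cv2.imwrite("pics/d.png",p["image"])
for q in ["rack","push_tab","knob_grip"]:print(q,[(round(d["p"],2),np.round(d["extent"]).tolist()) for d in bot.spot_in(q,p)[:3]])
E
```

```text
tool shift units [ 2.056 -4.461  0.614] turn units [ 0.008 -0.009 -0.006]
tool shift units [ 2.052 -4.464  4.514] turn units [ 0.008 -0.009 -0.006]
[ 0.55694533 -0.03856252  0.40443636] [ 41.  11. -45. 110.   9.  62. -94.]
rack [(0.95, [203.0, 80.0, 196.0, 67.0]), (0.75, [192.0, 228.0, 108.0, 114.0]), (0.66, [471.0, 84.0, 80.0, 168.0])]
push_tab [(0.97, [204.0, 80.0, 200.0, 68.0]), (0.88, [190.0, 230.0, 106.0, 113.0]), (0.83, [473.0, 86.0, 78.0, 169.0])]
knob_grip [(0.82, [300.0, 78.0, 31.0, 41.0])]
```

View pics/d.png

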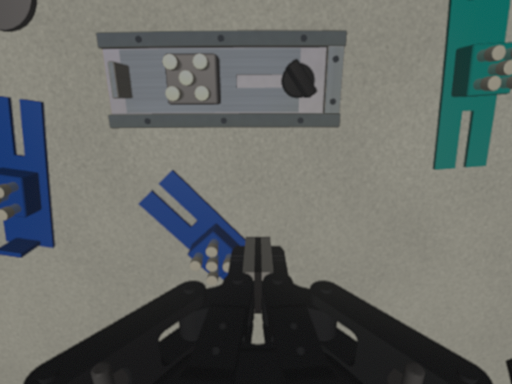

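The wrist view shows the station from (100,35) to (345,125). The tab is at (121,80) and the knob at (298,79), its bar running down-right. The blue decoys lie clear of the path. I'm moving beyond the tab and descending.

>>> move_arm --commands '[0.41, -0.89, 0, 0, 0, 0, 255, 0.41, -0.89, 0, 0, 0, 0, 255, 0.41, -0.89, 0, 0, 0, 0, 255, 0.41, -0.89, 0, 0, 0, 0, 255, 0.41, -0.89, 0.2, 0, 0, 0, 255, 0, 0, 0.7, 0, 0, 0, 255, 0, 0, 0.7, 0, 0, 0, 255, 0, 0, 0.5, 0, 0, 0, 255]'

```text
clock: 4.2
ee_pos: [0.569, 0.1803, 0.1535]
tool_rot: [[0.999, 0.036, -0.003], [0.036, -0.999, -0.002], [-0.003, 0.002, -1.0]]
wrist_force: [0.0, -0.2, 0.0]
grip_width: -0.0003
grip_force: 0.0
```

```bash
python3 - <<'E'
from h import *
t=np.deg2rad(2.2);c,s=np.cos(t),np.sin(t)
R=np.array([[c,s,0],[s,-c,0],[0,0,-1]]);plan([.5705,.185,.036],R)
p=bot.get_image("top");print([(round(d["p"],2),np.round(d["extent"]).tolist()) for d in bot.spot_in("scanner",p)[:2]])
s=bot.read_state();print(s["ee_pos"],np.round(s["wrist_force"],1))
E
```

```text
tool shift units [ 0.04  -0.098  2.35 ] turn units [ 0.018  0.022 -0.018]
[(0.18, [304.0, 199.0, 23.0, 18.0])]
[0.56722578 0.17920419 0.15212255] [-0.3 -0.1 -0.3]
```

>>> move_arm --commands '[0.07, -0.1, 0.5, 0, 0, 0, 255, 0, 0, 0.6, 0, 0, 0, 255, 0, 0, 0.6, 0, 0, 0, 255, 0, 0, 0.45, 0, 0, 0, 255, 0, 0, 0.17, 0, 0, 0, 255, 0, 0.1, 0, 0, 0, 0, 255, 0, 0.15, 0, 0, 0, 0, 255, 0, 0.15, 0, 0, 0, 0, 255]'

```text
clock: 5.1
ee_pos: [0.5751, 0.1672, 0.0421]
tool_rot: [[0.999, 0.037, 0.003], [0.037, -0.999, 0.0], [0.003, -0.0, -1.0]]
wrist_force: [1.0, -0.4, 0.3]
grip_width: 0.0001
grip_force: 0.0
```

>>> move_arm --commands '[0, 0.1, 0, 0, 0, 0, 255, 0, 0.08, 0, 0, 0, 0, 255, 0, 0.06, 0, 0, 0, 0, 255, 0, 0.06, 0, 0, 0, 0, 255, 0, 0.06, 0, 0, 0, 0, 255, 0, 0.06, 0, 0, 0, 0, 255, 0, 0.06, 0, 0, 0, 0, 255, 0, 0.06, 0, 0, 0, 0, 255]'

```text
clock: 5.9
ee_pos: [0.5745, 0.1418, 0.0403]
tool_rot: [[0.999, 0.039, 0.0], [0.039, -0.999, 0.001], [0.0, -0.001, -1.0]]
wrist_force: [0.8, 2.1, -0.7]
grip_width: 0.0001
grip_force: 1.0
```

>>> move_arm --commands '[0, 0.06, 0, 0, 0, 0, 255, 0, 0.06, 0, 0, 0, 0, 255, 0, 0.06, 0, 0, 0, 0, 255, 0, 0.06, 0, 0, 0, 0, 255, 0, 0.05, 0, 0, 0, 0, 255, 0, 0.04, 0, 0, 0, 0, 255, 0, 0.03, 0, 0, 0, 0, 255, 0, 0.02, 0, 0, 0, 0, 255]'

```text
clock: 6.7
ee_pos: [0.5754, 0.1218, 0.0403]
tool_rot: [[0.999, 0.038, -0.0], [0.038, -0.999, -0.0], [-0.0, 0.0, -1.0]]
wrist_force: [-0.4, 1.7, -0.6]
grip_width: 0.0001
grip_force: 0.8
```

```bash
python3 - <<'E'
from h import *
p=bot.get_image("top")
s=bot.read_state();print(s["ee_pos"],np.round(s["wrist_force"],1))
cv2.imwrite("pics/e.png",cv2.resize(p["image"][165:240,175:340],None,fx=4.8,fy=4.8,interpolation=cv2.INTER_CUBIC))
E
```

```text
[0.57538295 0.12166557 0.04028397] [-0.1  1.9 -0.6]
```

View pics/e.png

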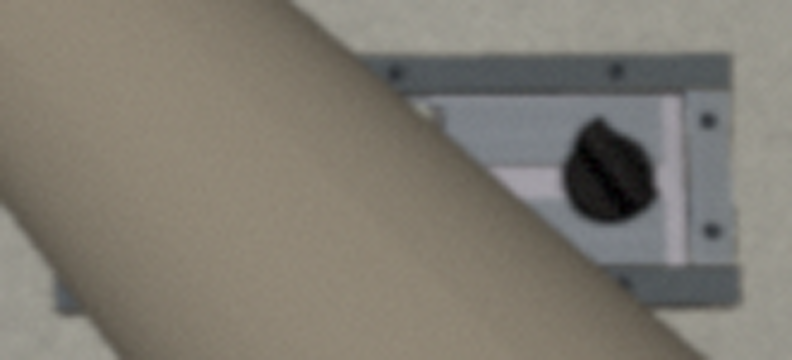

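The prong ends now stand at x≈662 and the stop face at 685, so about 10 mm is left. I'm slowing down.

>>> move_arm --commands '[0, 0.02, 0, 0, 0, 0, 255, 0, 0.02, 0, 0, 0, 0, 255, 0, 0.02, 0, 0, 0, 0, 255, 0, 0.02, 0, 0, 0, 0, 255, 0, 0.02, 0, 0, 0, 0, 255, 0, 0.02, 0, 0, 0, 0, 255, 0, 0.01, 0, 0, 0, 0, 255, 0, 0.01, 0, 0, 0, 0, 255]'

```text
clock: 7.55
ee_pos: [0.5756, 0.115, 0.0403]
tool_rot: [[0.999, 0.038, 0.0], [0.038, -0.999, 0.0], [0.0, -0.0, -1.0]]
wrist_force: [-0.4, 2.3, -0.7]
grip_width: 0.0
grip_force: 0.9
```

>>> move_arm --commands '[0, 0.01, 0, 0, 0, 0, 255, 0, 0.01, 0, 0, 0, 0, 255, 0, 0.01, 0, 0, 0, 0, 255, 0, 0.01, 0, 0, 0, 0, 255, 0, 0, 0, 0, 0, 0, 255, 0, 0, 0, 0, 0, 0, 255, 0, 0, 0, 0, 0, 0, 255, 0, 0, 0, 0, 0, 0, 255]'

```text
clock: 8.35
ee_pos: [0.5757, 0.1129, 0.0403]
tool_rot: [[0.999, 0.038, 0.0], [0.038, -0.999, -0.0], [0.0, 0.0, -1.0]]
wrist_force: [-0.7, 0.6, -0.9]
grip_width: -0.0002
grip_force: 0.6
```

>>> move_arm --commands '[0, 0.01, 0, 0, 0, 0, 255, 0, 0.01, 0, 0, 0, 0, 255, 0, 0.005, 0, 0, 0, 0, 255, 0, 0, 0, 0, 0, 0, 255, 0, 0, 0, 0, 0, 0, 255, 0, 0, 0, 0, 0, 0, 255, 0, 0, 0, 0, 0, 0, 255, 0, 0, 0, 0, 0, 0, 255]'

```text
clock: 9.15
ee_pos: [0.5757, 0.1123, 0.0404]
tool_rot: [[0.999, 0.038, 0.0], [0.038, -0.999, 0.001], [0.0, -0.001, -1.0]]
wrist_force: [-1.0, 4.6, -1.6]
grip_width: 0.0003
grip_force: 2.2
```

>>> move_arm --commands '[0, 0.01, 0, 0, 0, 0, 255, 0, 0.01, 0, 0, 0, 0, 255, 0, 0, 0, 0, 0, 0, 255, 0, 0, 0, 0, 0, 0, 255, 0, 0, 0, 0, 0, 0, 255, 0, 0, 0, 0, 0, 0, 255, 0, 0, 0, 0, 0, 0, 255, 0, 0, 0, 0, 0, 0, 255]'

```text
clock: 9.95
ee_pos: [0.5757, 0.1122, 0.0405]
tool_rot: [[0.999, 0.039, 0.0], [0.039, -0.999, 0.002], [0.0, -0.002, -1.0]]
wrist_force: [-1.0, 6.7, 0.5]
grip_width: 0.0002
grip_force: 3.1
```

>>> move_arm --commands '[0, 0.01, 0, 0, 0, 0, 255, 0, 0.01, 0, 0, 0, 0, 255, 0, 0.01, 0, 0, 0, 0, 255, 0, 0, 0, 0, 0, 0, 255, 0, 0, 0, 0, 0, 0, 255, 0, 0, 0, 0, 0, 0, 255, 0, 0, 0, 0, 0, 0, 255, 0, 0, 0, 0, 0, 0, 255]'

```text
clock: 10.75
ee_pos: [0.5757, 0.1121, 0.0407]
tool_rot: [[0.999, 0.04, 0.001], [0.04, -0.999, 0.003], [0.001, -0.003, -1.0]]
wrist_force: [-0.9, 7.8, -0.7]
grip_width: 0.0001
grip_force: 4.2
```

```bash
python3 - <<'E'
from h import *
p=bot.get_image("top")
s=bot.read_state();print(s["ee_pos"],np.round(s["wrist_force"],1))
cv2.imwrite("pics/f.png",cv2.resize(p["image"][180:225,270:340],None,fx=10,fy=10,interpolation=cv2.INTER_CUBIC))
E
```

```text
[0.57570238 0.11211696 0.04073369] [-0.3  8.  -0.4]
```

View pics/f.png

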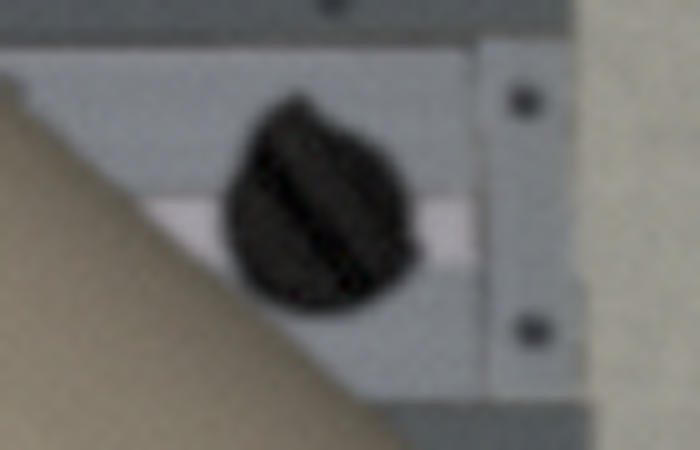

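In this view the prong ends touch the stop bar at x≈480 with no gap. The force also rises with no motion, so the rack is home. The knob is centred at (320,205). I'm retreating and moving to view the knob.

>>> move_arm --commands '[0, -0.15, 0, 0, 0, 0, 255, 0, -0.25, 0, 0, 0, 0, 255, 0, -0.1, -0.5, 0, 0, 0, 255, 0, 0, -0.9, 0, 0, 0, 255, 0, 0, -0.9, 0, 0, 0, 0, 0, 0, -0.9, 0, 0, 0, 0, -0.3, 0.8, 0, 0, 0, 0, 0, -0.3, 0.9, 0, 0, 0, 0, 0]'

```text
clock: 11.6
ee_pos: [0.5493, 0.0494, 0.2027]
tool_rot: [[0.999, 0.042, 0.005], [0.042, -0.999, -0.0], [0.005, 0.001, -1.0]]
wrist_force: [1.5, -2.0, 0.2]
grip_width: 0.0582
grip_force: 0.0
```

>>> move_arm --commands '[-0.3, 0.9, 0, 0, 0, 0, 0, -0.3, 0.9, 0, 0, 0, 0, 0, -0.3, 0.9, 0, 0, 0, 0, 0, 0, 0.4, 0.2, 0, 0, 0, 0, 0, 0, 0.3, 0, 0, 0, 0, 0, 0, 0, 0, 0, 0, 0, 0, 0, 0, 0, 0, 0, 0, 0, 0, 0, 0, 0, 0]'

```text
$.commands: bad value
```

```bash
python3 - <<'E'
from h import *
p=bot.get_image("wrist");s=bot.read_state();print(s["ee_pos"],np.round(s["qpos"]),np.round(s["wrist_force"],1))
for d in bot.outline_of("knob_grip",p)[:1]:
    e=d["extent"];print(d["p"],e)
    r=cv2.minAreaRect(cv2.findNonZero(d["pixels"].astype(np.uint8)));print(r,atz(p,r[0],.05))
x,y=int(e[0]),int(e[1]);x0,y0=max(0,x-60),max(0,y-50);print(x0,y0)
cv2.imwrite("pics/g.png",cv2.resize(p["image"][y0:y0+100,x0:x0+120],None,fx=6,fy=6,interpolation=cv2.INTER_CUBIC))
np.save("x0.npy",[x0,y0])
E
```

```text
[0.54645113 0.0367279  0.20025302] [  29.   25.  -45.  105.   21.   59. -113.] [-2.8 -6.6 -2.3]
0.65 [386.1, 153.8, 44.8, 44.5]
((387.67523193359375, 153.14434814453125), (50.04167938232422, 35.251739501953125), 21.037511825561523) [ 0.58403429 -0.08547043  0.05      ]
326 103
```

View pics/g.png

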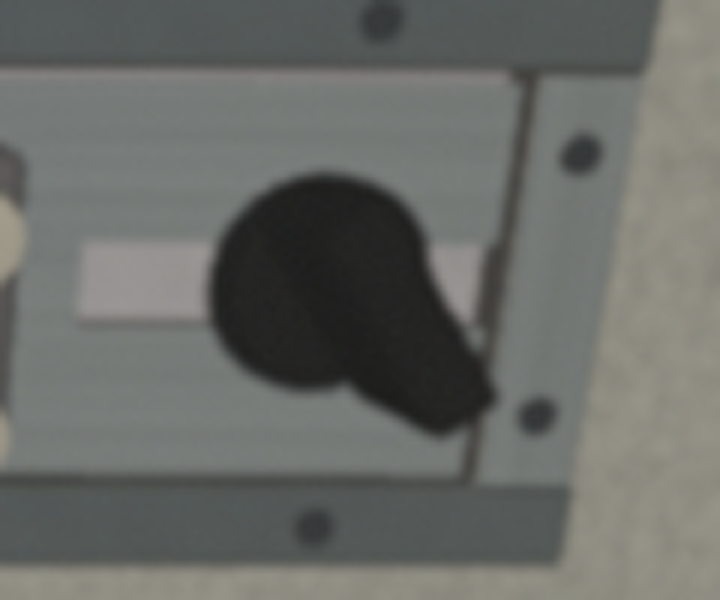

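The call had the wrong row count, so nothing ran. The crop does show the rack touching the stop and the T-bar running down-right. I'm finishing the approach to look from nearer above.

>>> move_arm --commands '[-0.3, 0.9, 0, 0, 0, 0, 0, -0.3, 0.9, 0, 0, 0, 0, 0, -0.3, 0.7, 0, 0, 0, 0, 0, 0, 0, 0, 0, 0, 0, 0, 0, 0, 0, 0, 0, 0, 0, 0, 0, 0, 0, 0, 0, 0, 0, 0, 0, 0, 0, 0, 0, 0, 0, 0, 0, 0, 0, 0]'

```text
clock: 12.5
ee_pos: [0.5083, -0.0769, 0.2004]
tool_rot: [[0.999, 0.04, 0.0], [0.04, -0.999, 0.0], [0.0, -0.0, -1.0]]
wrist_force: [0.2, 0.1, 0.2]
grip_width: 0.0854
grip_force: 0.0
```

```bash
python3 - <<'E'
from h import *
p=bot.get_image("wrist");s=bot.read_state();print(s["ee_pos"],np.round(s["qpos"]),np.round(s["wrist_force"],1))
for d in bot.outline_of("knob_grip",p)[:1]:
    e=d["extent"];print(d["p"],e,atz(p,e[:2],.05))
# rectify top plane z=.0625 into world-aligned map: up=+x, left=+y, 5px/mm
c=np.array([.582,-.088]);N=500;S=7.0
u,v=np.meshgrid(np.arange(700),np.arange(560))
mx=np.zeros(u.shape,np.float32);my=mx.copy()
X=c[0]-(v-280)/S/1000;Y=c[1]-(u-350)/S/1000
K=np.array(p["K"]);A=np.array(p["attitude"]);o=np.array(p["position"])
C=(np.stack([X,Y,np.full(X.shape,.0625)],-1)-o)@A
sx=-C[...,0]/C[...,2];sy=C[...,1]/C[...,2];f=1+p["k1"]*(sx**2+sy**2)
im=cv2.remap(p["image"],(K[0,0]*sx*f+K[0,2]).astype(np.float32),(K[1,1]*sy*f+K[1,2]).astype(np.float32),cv2.INTER_CUBIC)
im=np.clip(255*(im/255.)**.5*1.2,0,255).astype(np.uint8)
cv2.imwrite("pics/i.png",im)
E
```

```text
[ 0.50826297 -0.07714487  0.20034679] [ 43.  21. -45. 110.  17.  57. -97.] [-0.  -0.7 -0.4]
0.91 [272.6, 105.8, 38.6, 45.9] [ 0.58428168 -0.08838601  0.05      ]
```

View pics/i.png

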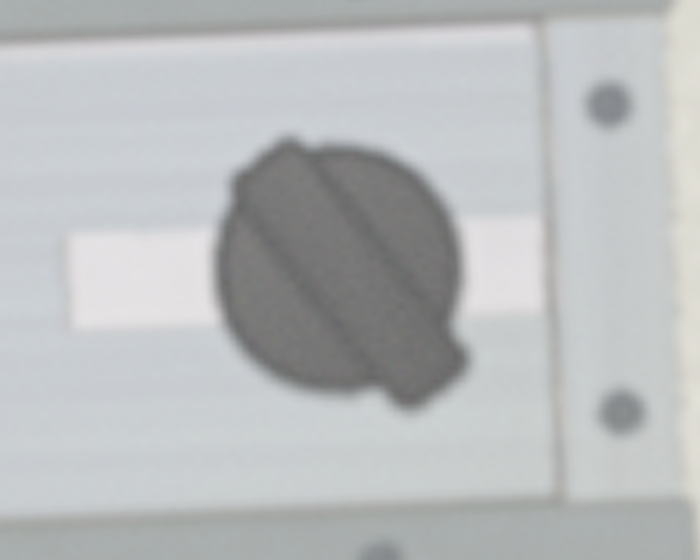

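In the rectified view, the bar's top-face corners are (288,140), (236,190), (468,360) and (408,408). That puts the centre at (350,274), or world (0.583,-0.088), and the bar axis 38.5° anticlockwise from x. The fork touches the stop at x≈550.

>>> move_arm --commands '[0.74, 0.14, 0, 0, 0, 0, 60, 0.74, 0.14, 0, 0, 0, 0, 60, 0, 0, 0, 0, 0, -0.88, 60, 0, 0, 0, 0, 0, -0.88, 60, 0, 0, 0, 0, 0, -0.88, 60, 0, 0, 0, 0, 0, -0.88, 60, 0, 0, 0, 0, 0, -0.88, 60, 0, 0, 0, 0, 0, -0.88, 60]'

```text
clock: 13.4
ee_pos: [0.5825, -0.0892, 0.2002]
tool_rot: [[0.78, 0.626, -0.0], [0.626, -0.78, 0.0], [-0.0, -0.0, -1.0]]
wrist_force: [0.6, -0.2, 0.4]
grip_width: 0.0654
grip_force: 0.0
```

```bash
cat >> h.py <<'E'
def st():
    s=bot.read_state();R=np.array(s["tool_rot"])
    print(round(s["clock"],2),"pos",np.round(s["ee_pos"],4),"head",round(np.degrees(np.arctan2(R[1,0],R[0,0])),2),"F",np.round(s["wrist_force"],1),"T",np.round(s["torque"],3),"w",round(s["grip_width"],4),round(s["grip_force"],1),"q",np.round(s["qpos"]))
E
python3 - <<'E'
from h import *
st()
t=np.deg2rad(38.5);c,s=np.cos(t),np.sin(t)
plan([.5828,-.088,.036],[[c,s,0],[s,-c,0],[0,0,-1]])
E
```

```text
13.4 pos [ 0.5825 -0.0892  0.2002] head 38.76 F [ 0.6 -0.2  0.4] T [-0.055  0.009  0.025] w 0.0654 0.0 q [ 44.  31. -51.  99.  27.  63. -67.]
tool shift units [ 0.019 -0.013  3.284] turn units [-0.002  0.     0.038]
```

>>> move_arm --commands '[0, 0, 0, 0, 0, -1, 100, 0, 0, 0, 0, 0, -1, 100, 0, 0, 0, 0, 0, -1, 100, 0, 0, 0, 0, 0, -1, 100, 0, 0, 0, 0, 0, -1, 100, 0, 0, 0, 0, 0, -1, 100, 0, 0, 0, 0, 0, -1, 100, 0, 0, 0, 0, 0, -1, 100]'

```text
clock: 14.2
ee_pos: [0.5825, -0.0893, 0.2002]
tool_rot: [[-0.066, 0.998, -0.0], [0.998, 0.066, 0.0], [0.0, -0.0, -1.0]]
wrist_force: [0.5, -0.4, -0.3]
grip_width: 0.052
grip_force: 0.0
```

>>> move_arm --commands '[0, 0, 0, 0, 0, -1, 100, 0, 0, 0, 0, 0, -1, 100, 0, 0, 0, 0, 0, -1, 100, 0, 0, 0, 0, 0, -1, 100, 0, 0, 0, 0, 0, -1, 100, 0, 0, 0, 0, 0, -1, 100, 0, 0, 0, 0, 0, -1, 100, 0, 0, 0, 0, 0, -1, 100]'

```text
clock: 15.0
ee_pos: [0.5825, -0.0894, 0.2002]
tool_rot: [[-0.855, 0.518, -0.0], [0.518, 0.855, 0.0], [0.0, -0.0, -1.0]]
wrist_force: [0.1, -0.6, 0.1]
grip_width: 0.0514
grip_force: 0.0
```

>>> move_arm --commands '[0, 0, 0, 0, 0, -1, 100, 0, 0, 0, 0, 0, -1, 100, 0, 0, 0, 0, 0, -1, 100, 0, 0, 0, 0, 0, -1, 100, 0, 0, 0, 0, 0, -1, 100, 0, 0, 0, 0, 0, -1, 100, 0, 0, 0, 0, 0, -1, 100, 0, 0, 0, 0, 0, -1, 100]'

```text
clock: 15.8
ee_pos: [0.5825, -0.0894, 0.2]
tool_rot: [[-0.915, -0.403, -0.0], [-0.403, 0.915, 0.0], [0.0, 0.0, -1.0]]
wrist_force: [0.1, -0.0, 0.7]
grip_width: 0.0517
grip_force: 0.0
```

```bash
python3 - <<'E'
from h import *
st()
t=np.deg2rad(218.5);c,s=np.cos(t),np.sin(t)
plan([.5828,-.088,.036],[[c,s,0],[s,-c,0],[0,0,-1]])
E
```

```text
15.8 pos [ 0.5825 -0.0894  0.2   ] head -156.23 F [ 0.1 -0.   0.7] T [ 0.049 -0.038 -0.023] w 0.0517 0.0 q [ 58.  52. -83.  99.  53.  79.  79.]
tool shift units [-0.017  0.023  3.281] turn units [ 3.000e-03 -2.000e-03 -2.142e+00]
```

>>> move_arm --commands '[0, 0.02, 0.5, 0, 0, -0.7, 100, 0, 0, 0.5, 0, 0, -0.7, 100, 0, 0, 0.4, 0, 0, -0.72, 100, 0, 0, 0, 0, 0, 0, 100, 0, 0, 0, 0, 0, 0, 100, 0, 0, 0, 0, 0, 0, 100, 0, 0, 0, 0, 0, 0, 100, 0, 0, 0, 0, 0, 0, 100]'

```text
clock: 16.6
ee_pos: [0.5825, -0.0887, 0.1313]
tool_rot: [[-0.788, -0.616, 0.001], [-0.616, 0.788, -0.001], [-0.001, -0.001, -1.0]]
wrist_force: [0.0, -0.5, 0.2]
grip_width: 0.0522
grip_force: 0.0
```

```bash
python3 - <<'E'
from h import *
st()
t=np.deg2rad(218.5);c,s=np.cos(t),np.sin(t)
plan([.5828,-.088,.036],[[c,s,0],[s,-c,0],[0,0,-1]])
E
```

```text
16.6 pos [ 0.5825 -0.0887  0.1313] head -141.97 F [ 0.  -0.5  0.2] T [ 0.02  -0.066  0.014] w 0.0522 0.0 q [ 57.  58. -81. 102.  60.  76.  89.]
tool shift units [-0.012  0.011  1.906] turn units [-0.011  0.006 -0.069]
```

Joint range is fine. I'm descending and gripping.

>>> move_arm --commands '[-0.01, 0.01, 0.6, 0, 0, -0.06, 100, 0, 0, 0.6, 0, 0, 0, 100, 0, 0, 0.5, 0, 0, 0, 100, 0, 0, 0.2, 0, 0, 0, 100, 0, 0, 0, 0, 0, 0, 100, 0, 0, 0, 0, 0, 0, 100, 0, 0, 0, 0, 0, 0, 100, 0, 0, 0, 0, 0, 0, 100]'

```text
clock: 17.4
ee_pos: [0.5829, -0.088, 0.0366]
tool_rot: [[-0.783, -0.622, 0.002], [-0.622, 0.783, -0.0], [-0.001, -0.001, -1.0]]
wrist_force: [0.3, -0.6, 0.2]
grip_width: 0.0519
grip_force: 0.0
```

```bash
python3 - <<'E'
from h import *
st()
p=bot.get_image("wrist")
cv2.imwrite("pics/j.png",p["image"])
E
```

```text
17.4 pos [ 0.5829 -0.088   0.0366] head -141.53 F [ 0.3 -0.6  0.2] T [ 0.003 -0.003 -0.027] w 0.0519 0.0 q [ 54.  64. -74. 104.  67.  70.  86.]
```

View pics/j.png

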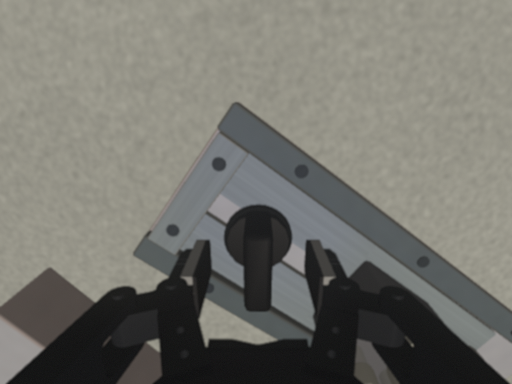

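The bar is vertical at column 258, centred between the pads at 205 and 312. Closing now.

>>> move_arm --commands '[0, 0, 0, 0, 0, 0, 255, 0, 0, 0, 0, 0, 0, 255, 0, 0, 0, 0, 0, 0, 255, 0, 0, 0, 0, 0, 0, 255, 0, 0, 0, 0, 0, 0, 255, 0, 0, 0, 0, 0, 0, 255, 0, 0, 0, 0, 0, 0, 255, 0, 0, 0, 0, 0, 0, 255]'

```text
clock: 18.25
ee_pos: [0.5824, -0.0882, 0.0356]
tool_rot: [[-0.783, -0.622, 0.001], [-0.622, 0.783, -0.0], [-0.0, -0.001, -1.0]]
wrist_force: [0.3, -0.5, 4.4]
grip_width: 0.0133
grip_force: 60.1
```

```bash
python3 -c "
from h import *
st()"
```

```text
18.25 pos [ 0.5824 -0.0882  0.0356] head -141.54 F [ 0.3 -0.5  4.4] T [-0.481 -0.019 -0.046] w 0.0133 60.1 q [ 54.  64. -74. 104.  67.  70.  86.]
```

>>> move_arm --commands '[0, 0, 0, 0, 0, 0.4, 255, 0, 0, 0, 0, 0, 0.4, 255, 0, 0, 0, 0, 0, 0.4, 255, 0, 0, 0, 0, 0, 0.4, 255, 0, 0, 0, 0, 0, 0.4, 255, 0, 0, 0, 0, 0, 0.4, 255, 0, 0, 0, 0, 0, 0.4, 255, 0, 0, 0, 0, 0, 0.4, 255]'

```text
clock: 19.05
ee_pos: [0.5824, -0.0882, 0.0356]
tool_rot: [[-0.959, -0.282, 0.001], [-0.282, 0.959, -0.0], [-0.0, -0.001, -1.0]]
wrist_force: [0.2, -2.1, 4.2]
grip_width: 0.0133
grip_force: 60.1
```

```bash
python3 -c "
from h import *
st()"
```

```text
19.05 pos [ 0.5824 -0.0882  0.0356] head -163.63 F [ 0.2 -2.1  4.2] T [-0.448  0.026  0.086] w 0.0133 60.1 q [ 53.  62. -72. 104.  65.  67.  65.]
```

>>> move_arm --commands '[0, 0, 0, 0, 0, 0.27, 255, 0, 0, 0, 0, 0, 0.27, 255, 0, 0, 0, 0, 0, 0.27, 255, 0, 0, 0, 0, 0, 0.27, 255, 0, 0, 0, 0, 0, 0.27, 255, 0, 0, 0, 0, 0, 0.27, 255, 0, 0, 0, 0, 0, 0.27, 255, 0, 0, 0, 0, 0, 0.27, 255]'

```text
clock: 19.85
ee_pos: [0.5824, -0.0881, 0.0356]
tool_rot: [[-1.0, -0.027, 0.001], [-0.027, 1.0, -0.0], [-0.001, -0.0, -1.0]]
wrist_force: [0.9, -1.7, 3.6]
grip_width: 0.0133
grip_force: 60.1
```

```bash
python3 -c "
from h import *
st()"
```

```text
19.85 pos [ 0.5824 -0.0881  0.0356] head -178.44 F [ 0.9 -1.7  3.6] T [-0.417 -0.021  0.071] w 0.0133 60.1 q [ 53.  60. -70. 104.  63.  66.  51.]
```

>>> move_arm --commands '[0, 0, 0, 0, 0, 0.1, 255, 0, 0, 0, 0, 0, 0.1, 255, 0, 0, 0, 0, 0, 0.1, 255, 0, 0, 0, 0, 0, 0.1, 255, 0, 0, 0, 0, 0, 0.1, 255, 0, 0, 0, 0, 0, 0.1, 255, 0, 0, 0, 0, 0, 0.1, 255, 0, 0, 0, 0, 0, 0.1, 255]'

```text
clock: 20.65
ee_pos: [0.5824, -0.088, 0.0355]
tool_rot: [[-0.998, 0.068, 0.001], [0.068, 0.998, -0.0], [-0.001, -0.0, -1.0]]
wrist_force: [0.4, -1.5, 4.8]
grip_width: 0.0127
grip_force: 60.2
```

```bash
python3 -c "
from h import *
st()"
```

```text
20.65 pos [ 0.5824 -0.088   0.0355] head 176.1 F [ 0.4 -1.5  4.8] T [-0.461 -0.15   0.081] w 0.0127 60.2 q [ 52.  60. -69. 104.  63.  65.  46.]
```

>>> move_arm --commands '[0, 0, 0, 0, 0, 0.1, 255, 0, 0, 0, 0, 0, 0.1, 255, 0, 0, 0, 0, 0, 0.1, 255, 0, 0, 0, 0, 0, 0.1, 255, 0, 0, 0, 0, 0, 0.1, 255, 0, 0, 0, 0, 0, 0.1, 255, 0, 0, 0, 0, 0, 0.1, 255, 0, 0, 0, 0, 0, 0.1, 255]'

```text
clock: 21.45
ee_pos: [0.5824, -0.0881, 0.0355]
tool_rot: [[-0.987, 0.163, 0.001], [0.163, 0.987, -0.0], [-0.001, -0.0, -1.0]]
wrist_force: [1.2, -2.3, 4.7]
grip_width: 0.0126
grip_force: 60.2
```

```bash
python3 -c "
from h import *
st()"
```

```text
21.45 pos [ 0.5824 -0.0881  0.0355] head 170.6 F [ 1.2 -2.3  4.7] T [-0.491 -0.145  0.086] w 0.0126 60.2 q [ 52.  59. -68. 104.  62.  64.  41.]
```

>>> move_arm --commands '[0, 0, 0, 0, 0, 0.1, 255, 0, 0, 0, 0, 0, 0.1, 255, 0, 0, 0, 0, 0, 0.1, 255, 0, 0, 0, 0, 0, 0.1, 255, 0, 0, 0, 0, 0, 0.1, 255, 0, 0, 0, 0, 0, 0.1, 255, 0, 0, 0, 0, 0, 0.1, 255, 0, 0, 0, 0, 0, 0.1, 255]'

```text
clock: 22.25
ee_pos: [0.5824, -0.088, 0.0355]
tool_rot: [[-0.966, 0.257, 0.001], [0.257, 0.966, -0.0], [-0.001, 0.0, -1.0]]
wrist_force: [0.0, -2.7, 4.6]
grip_width: 0.0129
grip_force: 60.2
```

```bash
python3 -c "
from h import *
st()"
```

```text
22.25 pos [ 0.5824 -0.088   0.0355] head 165.1 F [ 0.  -2.7  4.6] T [-0.438 -0.136  0.028] w 0.0129 60.2 q [ 52.  58. -68. 104.  61.  64.  36.]
```

>>> move_arm --commands '[0, 0, 0, 0, 0, 0.1, 255, 0, 0, 0, 0, 0, 0.1, 255, 0, 0, 0, 0, 0, 0.1, 255, 0, 0, 0, 0, 0, 0.1, 255, 0, 0, 0, 0, 0, 0.1, 255, 0, 0, 0, 0, 0, 0.1, 255, 0, 0, 0, 0, 0, 0.1, 255, 0, 0, 0, 0, 0, 0.1, 255]'

```text
clock: 23.05
ee_pos: [0.5825, -0.0881, 0.0355]
tool_rot: [[-0.937, 0.349, 0.001], [0.349, 0.937, -0.0], [-0.001, 0.0, -1.0]]
wrist_force: [-0.7, -1.6, 6.0]
grip_width: 0.0132
grip_force: 60.2
```

```bash
python3 -c "
from h import *
st()"
```

```text
23.05 pos [ 0.5825 -0.0881  0.0355] head 159.6 F [-0.7 -1.6  6. ] T [-0.422 -0.148  0.061] w 0.0132 60.2 q [ 51.  58. -67. 104.  61.  63.  31.]
```

>>> move_arm --commands '[0, 0, 0, 0, 0, 0.1, 255, 0, 0, 0, 0, 0, 0.1, 255, 0, 0, 0, 0, 0, 0.1, 255, 0, 0, 0, 0, 0, 0.1, 255, 0, 0, 0, 0, 0, 0.1, 255, 0, 0, 0, 0, 0, 0.1, 255, 0, 0, 0, 0, 0, 0.1, 255, 0, 0, 0, 0, 0, 0.1, 255]'

```text
clock: 23.85
ee_pos: [0.5825, -0.088, 0.0355]
tool_rot: [[-0.9, 0.437, 0.001], [0.437, 0.9, -0.0], [-0.001, 0.0, -1.0]]
wrist_force: [2.1, -2.6, 5.0]
grip_width: 0.0128
grip_force: 60.2
```

```bash
python3 -c "
from h import *
st()"
```

```text
23.85 pos [ 0.5825 -0.088   0.0355] head 154.1 F [ 2.1 -2.6  5. ] T [-0.454 -0.125  0.078] w 0.0128 60.2 q [ 51.  57. -66. 104.  60.  63.  26.]
```

>>> move_arm --commands '[0, 0, 0, 0, 0, 0.1, 255, 0, 0, 0, 0, 0, 0.1, 255, 0, 0, 0, 0, 0, 0.1, 255, 0, 0, 0, 0, 0, 0.1, 255, 0, 0, 0, 0, 0, 0.1, 255, 0, 0, 0, 0, 0, 0.1, 255, 0, 0, 0, 0, 0, 0.1, 255, 0, 0, 0, 0, 0, 0.1, 255]'

```text
clock: 24.65
ee_pos: [0.5825, -0.088, 0.0356]
tool_rot: [[-0.854, 0.521, 0.001], [0.521, 0.854, -0.0], [-0.001, 0.0, -1.0]]
wrist_force: [0.5, -2.5, 5.3]
grip_width: 0.013
grip_force: 60.2
```

```bash
python3 -c "
from h import *
st()"
```

```text
24.65 pos [ 0.5825 -0.088   0.0356] head 148.6 F [ 0.5 -2.5  5.3] T [-0.46  -0.162  0.102] w 0.013 60.2 q [ 51.  57. -65. 104.  59.  62.  20.]
```

>>> move_arm --commands '[0, 0, 0, 0, 0, 0.1, 255, 0, 0, 0, 0, 0, 0.1, 255, 0, 0, 0, 0, 0, 0.1, 255, 0, 0, 0, 0, 0, 0.1, 255, 0, 0, 0, 0, 0, 0.1, 255, 0, 0, 0, 0, 0, 0.1, 255, 0, 0, 0, 0, 0, 0.1, 255, 0, 0, 0, 0, 0, 0.1, 255]'

```text
clock: 25.45
ee_pos: [0.5825, -0.088, 0.0356]
tool_rot: [[-0.8, 0.6, 0.001], [0.6, 0.8, 0.0], [-0.001, 0.001, -1.0]]
wrist_force: [0.7, -2.7, 4.5]
grip_width: 0.0135
grip_force: 60.2
```

```bash
python3 -c "
from h import *
st()"
```

```text
25.45 pos [ 0.5825 -0.088   0.0356] head 143.1 F [ 0.7 -2.7  4.5] T [-0.394 -0.197  0.089] w 0.0135 60.2 q [ 50.  56. -65. 104.  59.  61.  15.]
```

>>> move_arm --commands '[0, 0, 0, 0, 0, 0.1, 255, 0, 0, 0, 0, 0, 0.1, 255, 0, 0, 0, 0, 0, 0.1, 255, 0, 0, 0, 0, 0, 0.1, 255, 0, 0, 0, 0, 0, 0.1, 255, 0, 0, 0, 0, 0, 0.1, 255, 0, 0, 0, 0, 0, 0.1, 255, 0, 0, 0, 0, 0, 0.1, 255]'

```text
clock: 26.25
ee_pos: [0.5825, -0.088, 0.0355]
tool_rot: [[-0.738, 0.674, 0.001], [0.674, 0.738, 0.0], [-0.001, 0.001, -1.0]]
wrist_force: [0.8, -2.6, 4.3]
grip_width: 0.0128
grip_force: 60.2
```

```bash
python3 -c "
from h import *
st()"
```

```text
26.25 pos [ 0.5825 -0.088   0.0355] head 137.6 F [ 0.8 -2.6  4.3] T [-0.397 -0.255  0.058] w 0.0128 60.2 q [ 50.  55. -64. 104.  58.  61.  10.]
```

>>> move_arm --commands '[0, 0, 0, 0, 0, 0.1, 255, 0, 0, 0, 0, 0, 0.1, 255, 0, 0, 0, 0, 0, 0.1, 255, 0, 0, 0, 0, 0, 0.1, 255, 0, 0, 0, 0, 0, 0.1, 255, 0, 0, 0, 0, 0, 0.1, 255, 0, 0, 0, 0, 0, 0.1, 255, 0, 0, 0, 0, 0, 0.1, 255]'

```text
clock: 27.05
ee_pos: [0.5826, -0.088, 0.0356]
tool_rot: [[-0.67, 0.742, 0.001], [0.742, 0.67, 0.0], [-0.001, 0.001, -1.0]]
wrist_force: [0.7, -2.0, 4.1]
grip_width: 0.0134
grip_force: 60.2
```

```bash
python3 -c "
from h import *
st()"
```

```text
27.05 pos [ 0.5826 -0.088   0.0356] head 132.09 F [ 0.7 -2.   4.1] T [-0.393 -0.234  0.066] w 0.0134 60.2 q [ 50.  55. -63. 104.  57.  60.   5.]
```

>>> move_arm --commands '[0, 0, 0, 0, 0, 0.1, 255, 0, 0, 0, 0, 0, 0.1, 255, 0, 0, 0, 0, 0, 0.1, 255, 0, 0, 0, 0, 0, 0.1, 255, 0, 0, 0, 0, 0, 0.1, 255, 0, 0, 0, 0, 0, 0.1, 255, 0, 0, 0, 0, 0, 0.1, 255, 0, 0, 0, 0, 0, 0.1, 255]'

```text
clock: 27.85
ee_pos: [0.5826, -0.088, 0.0355]
tool_rot: [[-0.596, 0.803, 0.001], [0.803, 0.596, 0.0], [-0.001, 0.001, -1.0]]
wrist_force: [1.0, -1.4, 5.3]
grip_width: 0.0129
grip_force: 60.2
```

```bash
python3 -c "
from h import *
st()"
```

```text
27.85 pos [ 0.5826 -0.088   0.0355] head 126.59 F [ 1.  -1.4  5.3] T [-0.42  -0.269  0.101] w 0.0129 60.2 q [ 49.  54. -62. 104.  56.  59.   0.]
```

>>> move_arm --commands '[0, 0, 0, 0, 0, 0.1, 255, 0, 0, 0, 0, 0, 0.1, 255, 0, 0, 0, 0, 0, 0.1, 255, 0, 0, 0, 0, 0, 0.1, 255, 0, 0, 0, 0, 0, 0.1, 255, 0, 0, 0, 0, 0, 0.1, 255, 0, 0, 0, 0, 0, 0.1, 255, 0, 0, 0, 0, 0, 0.1, 255]'

```text
clock: 28.65
ee_pos: [0.5826, -0.0879, 0.0356]
tool_rot: [[-0.516, 0.856, 0.001], [0.856, 0.516, 0.0], [-0.0, 0.001, -1.0]]
wrist_force: [1.2, -1.4, 4.6]
grip_width: 0.013
grip_force: 60.2
```

```bash
python3 -c "
from h import *
st()"
```

```text
28.65 pos [ 0.5826 -0.0879  0.0356] head 121.09 F [ 1.2 -1.4  4.6] T [-0.437 -0.318  0.066] w 0.013 60.2 q [ 49.  53. -61. 104.  56.  59.  -5.]
```

>>> move_arm --commands '[0, 0, 0, 0, 0, 0.1, 255, 0, 0, 0, 0, 0, 0.1, 255, 0, 0, 0, 0, 0, 0.1, 255, 0, 0, 0, 0, 0, 0.1, 255, 0, 0, 0, 0, 0, 0.1, 255, 0, 0, 0, 0, 0, 0.1, 255, 0, 0, 0, 0, 0, 0.1, 255, 0, 0, 0, 0, 0, 0.1, 255]'

```text
clock: 29.45
ee_pos: [0.5826, -0.088, 0.0355]
tool_rot: [[-0.432, 0.902, 0.001], [0.902, 0.432, 0.0], [-0.0, 0.001, -1.0]]
wrist_force: [1.4, -1.6, 4.5]
grip_width: 0.0128
grip_force: 60.2
```

```bash
python3 -c "
from h import *
st()"
```

```text
29.45 pos [ 0.5826 -0.088   0.0355] head 115.58 F [ 1.4 -1.6  4.5] T [-0.454 -0.32   0.058] w 0.0128 60.2 q [ 48.  53. -61. 104.  55.  58. -10.]
```

>>> move_arm --commands '[0, 0, 0, 0, 0, 0.1, 255, 0, 0, 0, 0, 0, 0.1, 255, 0, 0, 0, 0, 0, 0.1, 255, 0, 0, 0, 0, 0, 0.1, 255, 0, 0, 0, 0, 0, 0.1, 255, 0, 0, 0, 0, 0, 0.1, 255, 0, 0, 0, 0, 0, 0.1, 255, 0, 0, 0, 0, 0, 0.1, 255]'

```text
clock: 30.25
ee_pos: [0.5826, -0.0879, 0.0356]
tool_rot: [[-0.343, 0.939, 0.001], [0.939, 0.343, 0.0], [-0.0, 0.001, -1.0]]
wrist_force: [3.3, -2.4, 4.2]
grip_width: 0.0131
grip_force: 60.2
```

```bash
python3 -c "
from h import *
st()"
```

```text
30.25 pos [ 0.5826 -0.0879  0.0356] head 110.08 F [ 3.3 -2.4  4.2] T [-0.434 -0.403  0.094] w 0.0131 60.2 q [ 48.  52. -60. 104.  54.  57. -15.]
```

>>> move_arm --commands '[0, 0, 0, 0, 0, 0.1, 255, 0, 0, 0, 0, 0, 0.1, 255, 0, 0, 0, 0, 0, 0.1, 255, 0, 0, 0, 0, 0, 0.1, 255, 0, 0, 0, 0, 0, 0.1, 255, 0, 0, 0, 0, 0, 0.1, 255, 0, 0, 0, 0, 0, 0.1, 255, 0, 0, 0, 0, 0, 0.1, 255]'

```text
clock: 31.05
ee_pos: [0.5826, -0.088, 0.0355]
tool_rot: [[-0.252, 0.968, 0.001], [0.968, 0.252, -0.0], [-0.0, 0.001, -1.0]]
wrist_force: [1.9, -2.6, 4.9]
grip_width: 0.0131
grip_force: 60.2
```

```bash
python3 -c "
from h import *
st()"
```

```text
31.05 pos [ 0.5826 -0.088   0.0355] head 104.59 F [ 1.9 -2.6  4.9] T [-0.444 -0.507  0.299] w 0.0131 60.2 q [ 47.  52. -59. 104.  53.  57. -20.]
```

>>> move_arm --commands '[0, 0, 0, 0, 0, 0.05, 255, 0, 0, 0, 0, 0, 0.05, 255, 0, 0, 0, 0, 0, 0.05, 255, 0, 0, 0, 0, 0, 0.05, 255, 0, 0, 0, 0, 0, 0.05, 255, 0, 0, 0, 0, 0, 0.05, 255, 0, 0, 0, 0, 0, 0, 255, 0, 0, 0, 0, 0, 0, 255]'

```text
clock: 31.85
ee_pos: [0.5826, -0.088, 0.0355]
tool_rot: [[-0.217, 0.976, 0.001], [0.976, 0.217, 0.0], [-0.0, 0.001, -1.0]]
wrist_force: [4.7, -2.5, 4.9]
grip_width: 0.0129
grip_force: 60.2
```

```bash
python3 -c "
from h import *
st()"
```

```text
31.85 pos [ 0.5826 -0.088   0.0355] head 102.56 F [ 4.7 -2.5  4.9] T [-0.494 -1.148  0.398] w 0.0129 60.2 q [ 47.  51. -58. 104.  53.  56. -22.]
```

>>> move_arm --commands '[0, 0, 0, 0, 0, 0.1, 255, 0, 0, 0, 0, 0, 0.1, 255, 0, 0, 0, 0, 0, 0.1, 255, 0, 0, 0, 0, 0, 0.1, 255, 0, 0, 0, 0, 0, 0.1, 255, 0, 0, 0, 0, 0, 0.1, 255, 0, 0, 0, 0, 0, 0.1, 255, 0, 0, 0, 0, 0, 0.1, 255]'

```text
clock: 32.65
ee_pos: [0.5826, -0.088, 0.0354]
tool_rot: [[-0.123, 0.992, 0.001], [0.992, 0.123, 0.0], [0.0, 0.001, -1.0]]
wrist_force: [5.7, -2.1, 4.0]
grip_width: 0.0131
grip_force: 60.1
```

```bash
python3 -c "
from h import *
st()"
```

```text
32.65 pos [ 0.5826 -0.088   0.0354] head 97.04 F [ 5.7 -2.1  4. ] T [-0.51  -1.266  0.394] w 0.0131 60.1 q [ 47.  51. -57. 104.  52.  56. -27.]
```

Take-up came at a heading of about 105.5°, where the torque rose from 0.08 to 0.4 N m. One eighth of a turn more ends near 60°.

>>> move_arm --commands '[0, 0, 0.001, 0, 0, 0.22, 255, 0, 0, 0.001, 0, 0, 0.22, 255, 0, 0, 0.001, 0, 0, 0.22, 255, 0, 0, 0.001, 0, 0, 0.22, 255, 0, 0, 0.001, 0, 0, 0.22, 255, 0, 0, 0.001, 0, 0, 0.22, 255, 0, 0, 0.001, 0, 0, 0.22, 255, 0, 0, 0.001, 0, 0, 0.22, 255]'

```text
clock: 33.45
ee_pos: [0.5826, -0.088, 0.0351]
tool_rot: [[0.089, 0.996, 0.001], [0.996, -0.089, 0.0], [0.0, 0.001, -1.0]]
wrist_force: [5.2, -3.0, 5.2]
grip_width: 0.0134
grip_force: 60.2
```

>>> move_arm --commands '[0, 0, 0.001, 0, 0, 0.22, 255, 0, 0, 0.001, 0, 0, 0.22, 255, 0, 0, 0.001, 0, 0, 0.22, 255, 0, 0, 0.001, 0, 0, 0.22, 255, 0, 0, 0.001, 0, 0, 0.22, 255, 0, 0, 0.001, 0, 0, 0.22, 255, 0, 0, 0.001, 0, 0, 0.22, 255, 0, 0, 0.001, 0, 0, 0.22, 255]'

```text
clock: 34.25
ee_pos: [0.5827, -0.088, 0.0348]
tool_rot: [[0.296, 0.955, 0.001], [0.955, -0.296, -0.0], [0.0, 0.001, -1.0]]
wrist_force: [4.3, -2.5, 6.0]
grip_width: 0.013
grip_force: 60.3
```

```bash
python3 -c "
from h import *
st()"
```

```text
34.25 pos [ 0.5827 -0.088   0.0348] head 72.81 F [ 4.3 -2.5  6. ] T [-0.515 -1.091  0.545] w 0.013 60.3 q [ 44.  48. -53. 104.  48.  53. -48.]
```

>>> move_arm --commands '[0, 0, 0.001, 0, 0, 0.31, 255, 0, 0, 0.001, 0, 0, 0.31, 255, 0, 0, 0.001, 0, 0, 0.31, 255, 0, 0, 0.001, 0, 0, 0.31, 255, 0, 0, 0.001, 0, 0, 0.31, 255, 0, 0, 0.001, 0, 0, 0.31, 255, 0, 0, 0, 0, 0, 0, 255, 0, 0, 0, 0, 0, 0, 255]'

```text
clock: 35.05
ee_pos: [0.5827, -0.0881, 0.0345]
tool_rot: [[0.499, 0.867, 0.001], [0.867, -0.499, -0.0], [0.0, 0.001, -1.0]]
wrist_force: [4.6, -2.4, 5.0]
grip_width: 0.0131
grip_force: 60.3
```

```bash
python3 -c "
from h import *
st()"
```

```text
35.05 pos [ 0.5827 -0.0881  0.0345] head 60.07 F [ 4.6 -2.4  5. ] T [-0.556 -1.17   0.5  ] w 0.0131 60.3 q [ 43.  47. -50. 104.  46.  52. -60.]
```

>>> move_arm --commands '[0, 0, 0, 0, 0, 0, 120, 0, 0, 0, 0, 0, 0, 100, 0, 0, 0, 0, 0, 0, 100, 0, 0, 0, 0, 0, 0, 100, 0, 0, 0, 0, 0, 0, 100, 0, 0, 0, 0, 0, 0, 100, 0, 0, -0.3, 0, 0, 0, 100, 0, 0, -0.6, 0, 0, 0, 100]'

```text
clock: 35.85
ee_pos: [0.5803, -0.0878, 0.0785]
tool_rot: [[0.499, 0.867, -0.004], [0.867, -0.499, 0.001], [-0.001, -0.004, -1.0]]
wrist_force: [0.8, -0.1, 0.4]
grip_width: 0.0521
grip_force: 0.0
```

>>> move_arm --commands '[0, 0, -0.8, 0, 0, 0, 100, 0, 0, -0.8, 0, 0, 0, 100, 0, 0, -0.8, 0, 0, 0, 100, -0.8, 0, 0, 0, 0, 0, 100, -0.8, 0, 0, 0, 0, 0, 100, -0.6, 0, 0, 0, 0, 0, 100, 0, 0, 0, 0, 0, 0, 100, 0, 0, 0, 0, 0, 0, 100]'

```text
clock: 36.65
ee_pos: [0.5271, -0.1839, 0.2001]
tool_rot: [[0.501, 0.866, 0.001], [0.866, -0.501, -0.0], [0.0, 0.001, -1.0]]
wrist_force: [0.8, 0.0, 0.3]
grip_width: 0.0517
grip_force: 0.0
```

```bash
python3 - <<'E'
from h import *
st()
p=bot.get_image("wrist")
c=np.array([.582,-.088]);S=7.0
u,v=np.meshgrid(np.arange(700),np.arange(560))
X=c[0]-(v-280)/S/1000;Y=c[1]-(u-350)/S/1000
K=np.array(p["K"]);A=np.array(p["attitude"]);o=np.array(p["position"])
C=(np.stack([X,Y,np.full(X.shape,.0615)],-1)-o)@A
sx=-C[...,0]/C[...,2];sy=C[...,1]/C[...,2];f=1+p["k1"]*(sx**2+sy**2)
im=cv2.remap(p["image"],(K[0,0]*sx*f+K[0,2]).astype(np.float32),(K[1,1]*sy*f+K[1,2]).astype(np.float32),cv2.INTER_CUBIC)
cv2.imwrite("pics/k.png",np.clip(255*(im/255.)**.5*1.2,0,255).astype(np.uint8))
E
```

```text
36.65 pos [ 0.5271 -0.1839  0.2001] head 59.96 F [0.8 0.  0.3] T [ 0.045  0.009 -0.033] w 0.0517 0.0 q [ 63.  33. -63. 103.  33.  64. -41.]
```

View pics/k.png

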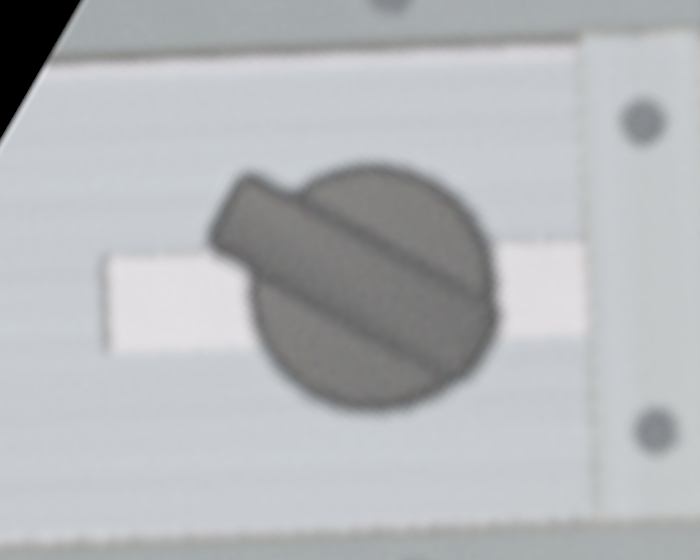

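The fork is tight against the stop bar at x≈590 and the T-bar sits at about 60.5°, as left. The gripper is clear, so I'm handing in.

```bash
python3 -c "
from workcell import bot
print(bot.job_done())"
```

```text
the job is handed in; nothing more can be done
None
```

I pushed the rack home against the stop bar at about 8 N and tightened the knob about one eighth of a turn past the sharp torque rise. I then let go with the rack still home and handed the job in at about 37 s; no verdict came back.

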